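Bolt the resin tank into its dock

TASK

Lock the resin tank into its dock: with one fingertip press the yellow spring catch down and keep it down while another fingertip pushes the bolt's red tab fully home towards the tank, then let go so that the catch springs back up and locks the bolt. Nothing is to be gripped or lifted, and leave the other things on the bench where they are.

Things in the scene. Friction and masses are not known exactly. Their poses are not given: they have to be found in the camera images.
- dock: Grey plate, 315 x 260 x 10 mm, fixed to the bench; place and yaw vary. Origin on the bench (z 0) amid the mechanism; plate spans x -75..240, y -130..130 mm. +x: the way the bolt slides home, to the tank (black, orange lid, x 99..235, y -98..98, top 64 mm above the bench); +y left, z up. But for pad and tab the mechanism stays below 43 mm. Small loose things stand beyond |y| 80 and on the lid.
- pad (a point): Middle of the top face of the yellow catch pad, a level bar 96 mm long (dock x) and 26 mm wide (dock y), at dock x -5, y -26 mm; top 64 mm above the bench at rest. It stays level and goes straight down, up to 14 mm, wherever along it it is pressed; a fingertip may slide along it.
- catch (a joint): How far the catch is pressed down, m: 0 up (locking), 0.014 at its stop. Spring: about 2 N to start, 5 N at 6 mm, 8.5 N at 14 mm; it springs back when released. Pressed less than 6 mm its tooth blocks the bolt, also half way along the slide; pressed deeper it frees it.
- tab (a point): Centre of the bolt's red upright tab: 8 mm thick (dock x), 30 mm wide (dock y), from 28 to 88 mm above the bench. It moves with the bolt: at dock x -15, y +26 mm when fully back, x +25 mm when home. Push its face away from the tank (-x face); behind that face a fingertip is clear down to 40 mm above the bench.
- bolt (a joint): How far the bolt has slid towards the tank, m: 0 fully back (start, up to 2 mm), 0.040 fully home against its stop. Friction about 2.5 N; it stays where it is left.
- vial: Amber vial, 30 mm across, 50 mm tall, loose on the dock plate's left edge; origin under its centre. Leave alone.
- puck: White ceramic puck, 32 mm across, 18 mm tall, loose on the dock plate's right edge; origin under its centre. Leave alone.
- arch: Beige horseshoe-shaped dental model, about 60 mm, 14 mm tall, loose on the tank's lid; origin on its underside. Leave alone.
- resin_a: Black bottle with a pale label, 70 mm across, 170 mm tall, loose on the left of the bench; origin under its centre. Leave alone.
- resin_b: Black bottle with an orange label, 70 mm across, 170 mm tall, loose on the left of the bench; origin under its centre. Leave alone.
- cup: White cup, 72 mm across, 80 mm tall, loose on the right of the bench; origin under its centre. Leave alone.
- scraper: Spatula with a blue handle lying on the right of the bench; origin on its underside. Leave alone.

How it is judged:
On the way, in this order (a step that is already met when the one before it is completed fails the run):
1. a finger presses the catch down while the bolt is still back (value of joint catch above 0.006 m and value of joint bolt below 0.005 m and contact force between the fingers and catch above 0.5 N), for 0.1 s.
2. a finger has pushed the bolt fully home with the catch still held down by a finger (value of joint bolt above 0.037 m and value of joint catch above 0.005 m and contact force between the fingers and catch above 0.5 N and contact force between the fingers and bolt above 0.3 N), for 0.05 s.
At the end, for the whole second after the job is handed in: The bolt is home (at least 36 of its 40 mm), the catch is back up (within 2 mm), and the small things on the dock are at rest (value of joint bolt above 0.036 m and value of joint catch below 0.002 m and linear speed of each of vial, puck, arch below 0.02 m/s); the robot touches nothing.
It fails at once if the catch comes up (less than 4 mm down) while the bolt is between its ends (6 to 34 mm) (value of joint bolt between 0.006 and 0.034 m and value of joint catch below 0.004 m).
It fails at once if a loose thing on the dock is shifted by more than 20 mm or lifted (distance of any of vial, puck, arch from where it was at the start of the episode above 0.02 m).
It fails at once if a thing on the bench is shifted by more than 20 mm or lifted (distance of any of resin_a, resin_b, cup, scraper from where it was at the start of the episode above 0.02 m).
It also fails if it takes over 32 s, if anything falls off the work surface, if the arm or the gripper's body presses on something with over 40 N, if the wrist force passes 120 N, or if a joint passes its speed limit or range.

ROBOT

A 7-joint arm with a two-finger parallel gripper is mounted at the origin on the work surface. World frame = base frame: x ahead of the robot, y to its left, z up, the work surface at z = 0. Lengths are in m, angles in rad, forces in N, time in s.
With the tool pointing down it reaches from about 0.425 to 0.925 m from the base axis. Payload 6.8 kg.
Tool frame: the origin (TCP) lies midway between the tips of the shut fingers; the grasp point (between the pads) lies r.grip_point_offset behind it (r.grip_point_offset is the distance from the TCP to the grasp point, in m); z points along the fingers, y is the direction in which the jaws open and shut (so a half turn about z gives the same grasp; the last joint's range is limited). The gripper opens to 85 mm and grips with 20 to 120 N. Pads are 22 mm wide; open, the fingers measure 114 mm over their backs; the gripper's body (76 mm by 85 mm) begins 54 mm behind the grasp point. The pads swing forward as they close: fully open they stand 13 mm farther back than shut.
Start: joints at [1.135, 0.477, 0.022, 1.555, -0.011, 1.109, -0.083], TCP at [0.217, -0.639, 0.231] pointing down, gripper open.
Joint ranges: [-2.96, 2.96], [-0.34, 2.1], [-1.41, 1.46], [0.24, 2.44], [-1.37, 4.51], [0.17, 1.92], [-2.96, 2.96]. Speed limits (rad/s): [2.39, 2.39, 3.14, 3.14, 3.14, 3.14, 3.14].

INTERFACE

Orientations are given as a rotation vector (axis times angle).
In Python, from bench import r gives the robot as it stands. The module is installed in compiled form; this text tells all that it offers.
- The arm moves only by the tool play_rows, never from a script. Its argument "deltas" is a list of rows, each a list of 3 entries, a list of its own where there are three numbers: the finger opening in mm, from 0 to 85.4, then the shift along the tool's x, y, z in mm, then the turn, a rotation vector about the tool's x, y, z in rad. A call has 1 to 8 rows; each row is the pose to reach, as a shift and turn from the pose measured when the call began, along the tool's axes at that moment; what a row does not reach only later rows make up. A row lasts 1/8 s, in which the tool goes at most 62.5 mm and 10.7 degrees, less where a joint would pass 70% of its speed; a pose out of reach is approached as far as the arm can. A call with a gripper value outside its range is refused whole. The fingers move at their own pace and stop on an object; "squeeze" is the grip in N (left out, the last holds). Time passes only in rows, so rows that repeat a pose let the fingers close. It gives the time, the measured TCP pose, the force and the opening at its end, in the units of the state.
- r.get_obs(): the state, without advancing time (a new reading comes with each control period).
- r.grab_frame(name): name is "scene" or "top" or "wrist"; returns (picture, depth): 420x560x3 uint8, red, green, blue; 420x560 float32, m along the optical axis (not along the pixel's ray), 0 where there is no reading.
- r.camera_model(name): a dict with "mtx" (3x3 intrinsics, pixels), "rvec" (rotation vector, rad) and "tvec" (3), from world to camera coordinates, as OpenCV has them; the wrist camera has in their place "T_tool_cam" (4x4, takes a point from camera to tool coordinates, whose origin is the TCP and whose axes are the flange's). Camera axes: x right, y down, z forward; pixel columns grow to the right and rows downward; lengths in m; the calibration is good to about 2 mm. A picture is of the moment at which its call begins: read the wrist's pose just before it. camera_model takes no time and is no camera call.
- r.hand_in(): hands the job in, once; it reports no verdict.
The state is a dict: "clock": time; "joints": joint angles; "qvel": joint speeds; "tau": joint torques, N m; "tcp_pos": TCP position; "orientation": TCP orientation; "contact_force": force on the tool from outside, world axes, zero at the start; "moment": the same for the moment, N m; "grip_width": finger opening in m.
Only numpy, scipy, OpenCV 4.12 (cv2) and the standard library are available. Lean on these libraries where they do the work, as an engineer would, in place of code of your own. Each camera call takes 0.05 s, during which the arm holds its last target. There are 200 camera calls.

## Working session

There is one attempt and no reset: what is moved stays moved. The work goes in short steps, Python scripts to look and compute and a tool call to move; the robot and the scene stay as the last step left them, time stands still between calls to the robot, and variables do not carry over. Pictures are saved under pics/ and viewed, about 8 in all and at most 12, crops included, and the job is handed in when it is done.

Besides the shell and the picture viewer there is one more tool, called after "Emit:" as a command line: name --argument value ..., lists and objects as JSON in quotes. play_rows: Moves the arm, as the interface text tells. Its arguments: {"type":"object","properties":{"deltas":{"type":"array"},"squeeze":{"type":"number"}},"required":["deltas"]}

```bash
mkdir -p pics
cat > h.py <<'E'
import numpy as np, cv2
from bench import r
def pts(name,d,obs=None):
    m=r.camera_model(name);K=np.array(m["mtx"]);v,u=np.mgrid[:420,:560]
    c=np.stack([(u-K[0,2])/K[0,0]*d,(v-K[1,2])/K[1,1]*d,d],-1)
    if "rvec" in m:
        R=cv2.Rodrigues(np.array(m["rvec"],float))[0];return (c-np.array(m["tvec"]).ravel())@R
    T=np.array(m["T_tool_cam"]);t=c@T[:3,:3].T+T[:3,3]
    return t@cv2.Rodrigues(np.array(obs["orientation"],float))[0].T+obs["tcp_pos"]
def masks(im):
    h=cv2.cvtColor(im,cv2.COLOR_RGB2HSV);H,S,V=h[...,0],h[...,1],h[...,2]
    return {"yellow":(H>22)&(H<35)&(S>140)&(V>110),"red":((H<6)|(H>172))&(S>150)&(V>80)}
def save(n,im): cv2.imwrite("pics/"+n,im[...,::-1])
E
python3 - <<'E'
from h import *
o=r.get_obs();print(o, r.grip_point_offset)
for n in("scene","top"):
    im,d=r.grab_frame(n);save(n+"1.png",im);P=pts(n,d)
    np.savez(n+"1.npz",im=im,P=P)
    for k,m in masks(im).items():
        m&=d>0
        if m.sum()>5: print(n,k,m.sum(),np.argwhere(m).mean(0),np.median(P[m],0),P[m].min(0),P[m].max(0))
E
```

```text
{'clock': 0.0, 'joints': array([ 1.13491126,  0.47778533,  0.02235914,  1.55647323, -0.01147265,
        1.10930658, -0.08310849]), 'qvel': array([ 1.99677652e-03,  3.86488787e-05, -1.50317118e-03,  2.32917980e-04,
        8.01465298e-04,  2.84210661e-04,  5.60793867e-04]), 'tau': array([-3.94696617e-04, -5.96439922e+01,  1.60769474e+00, -2.81193370e+01,
        1.24416518e-02,  9.30246926e-03,  2.42304890e-05]), 'tcp_pos': array([ 0.21708508, -0.63850069,  0.23032682]), 'orientation': array([-3.09773224e+00, -5.12302740e-01,  7.34210541e-04]), 'contact_force': array([0.01656232, 0.51917717, 0.07708373]), 'moment': array([-0.03417177, -0.01575226, -0.01987061]), 'grip_width': 0.08537555211771779} 0.0187
scene yellow 3049 [232.33387996 213.15677271] [ 0.71737979 -0.03884553  0.06277092] [ 0.48927636 -0.13384512  0.01041612] [0.79187816 0.06183176 0.06962606]
scene red 71 [208.74647887 271.56338028] [ 0.54258369 -0.02062871  0.0757326 ] [ 0.51635582 -0.06386773  0.01461706] [ 0.5453981  -0.00602296  0.09055414]
top yellow 839 [176.99523242 297.3897497 ] [ 0.67305137 -0.07117442  0.0640271 ] [ 0.50521934 -0.13153442  0.00274575] [0.78760574 0.05347057 0.07420736]
top red 28 [209.28571429 285.35714286] [ 0.53834015 -0.02062008  0.08512753] [ 0.53425153 -0.03373282  0.06459956] [ 0.54257843 -0.01049601  0.09341358]
```

View pics/scene1.png

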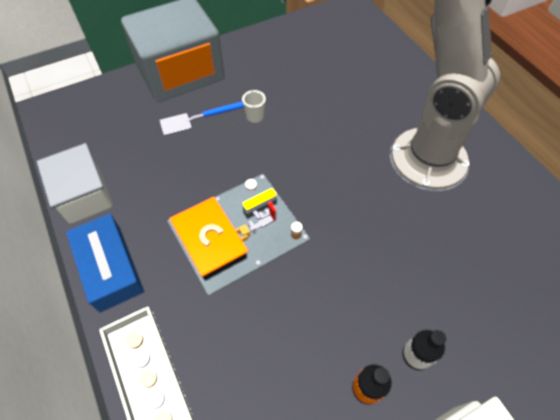

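View pics/top1.png

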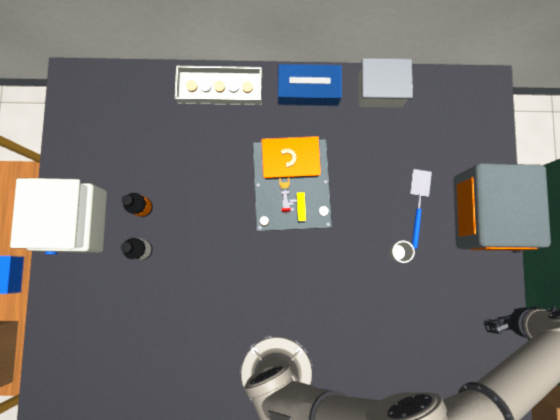

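The dock +x points roughly along world +x. The pad is at top (301,206), the tab at top (286,209), the vial at (264,221) and the puck at (323,211). Next, a coarse pose from the colour masks.

```bash
cat >> h.py <<'E'
def plane_rect(name,mask,z,obs=None):
    """min-area rect (centre,size,yaw of long side) of mask rays cast onto world plane z"""
    one=pts(name,np.ones((420,560)),obs);zero=pts(name,np.zeros((420,560)),obs)
    n,l,s,_=cv2.connectedComponentsWithStats(mask.astype(np.uint8));m=l==1+np.argmax(s[1:,4])
    t=(z-zero[...,2])/(one-zero)[...,2];Q=(zero+(one-zero)*t[...,None])[m][:,:2]
    (c,wh,a)=cv2.minAreaRect((Q*1000).astype(np.float32))
    if wh[0]<wh[1]: a+=90;wh=wh[::-1]
    return np.round(c,1),np.round(wh,1),round((a+90)%180-90,1),Q.mean(0).round(4)
E
python3 - <<'E'
from h import *
for n in("top","scene"):
    f=np.load(n+"1.npz");im,P=f["im"],f["P"];M=masks(im)
    y=M["yellow"]&(P[...,0]>.48)&(P[...,0]<.62)&(P[...,1]<-.02)&(abs(P[...,2]-.06)<.02)
    rd=M["red"]&(P[...,0]>.48)&(P[...,0]<.62)
    print(n,plane_rect(n,y,.064),plane_rect(n,rd,.088), np.median(P[y],0))
o=r.get_obs();R=cv2.Rodrigues(o["orientation"])[0];print(R.round(3));print(r.camera_model("wrist"))
E
```

```text
top (array([551.3, -73.9]), array([92.6, 26. ]), 3.8, array([ 0.5508, -0.0742])) (array([536.9, -22.1]), array([23.1, 10. ]), -89.1, array([ 0.5376, -0.0216])) [ 0.55109397 -0.07429894  0.0642119 ]
scene (array([554.3, -70.9]), array([96.4, 27.2]), 3.5, array([ 0.555 , -0.0714])) (array([546.7, -11.1]), array([51.5, 14.4]), 74.6, array([ 0.5454, -0.0144])) [ 0.55520651 -0.07256881  0.06270386]
[[ 0.947  0.322 -0.001]
 [ 0.322 -0.947  0.002]
 [-0.    -0.002 -1.   ]]
{'mtx': array([[336.61666675,   0.        , 278.61171528],
       [  0.        , 336.61666675, 214.5742136 ],
       [  0.        ,   0.        ,   1.        ]]), 'T_tool_cam': array([[ 1.31274757e-03, -9.57598530e-01, -2.88102989e-01,
         7.34511663e-02],
       [ 9.99999075e-01,  1.35953586e-03,  3.76838093e-05,
         3.96082062e-04],
       [ 3.55600384e-04, -2.88102772e-01,  9.57599429e-01,
        -1.41792535e-01],
       [ 0.00000000e+00,  0.00000000e+00,  0.00000000e+00,
         1.00000000e+00]])}
```

Emit:
play_rows --deltas '[[85,[60,-55,0],[0,0,0.1]],[85,[120,-110,0],[0,0,0.26]],[85,[180,-165,0],[0,0,0.26]],[85,[240,-220,0],[0,0,0.26]],[85,[300,-275,0],[0,0,0.26]],[85,[360,-330,0],[0,0,0.26]],[85,[420,-385,0],[0,0,0.26]],[85,[501,-455,20],[0,0,0.26]]]'

```text
clock: 1.1
tcp_pos: [0.4585, -0.1991, 0.226]
orientation: [-3.139, -0.106, -0.0]
contact_force: [-0.0, -0.9, 0.3]
grip_width: 0.0852
```

```bash
cat > st.py <<'E'
from h import *
def go(tgt,yaw):
    o=r.get_obs();R=cv2.Rodrigues(o["orientation"])[0]
    c,s=np.cos(yaw),np.sin(yaw);D=np.array([[c,s,0],[s,-c,0],[0,0,-1.]])
    print("t",o["clock"],"tcp",(o["tcp_pos"]*1000).round(1),"F",o["contact_force"].round(2),"w",o["grip_width"])
    print("d tool mm",(R.T@(np.array(tgt)-o["tcp_pos"]*1000)).round(1),"turn",cv2.Rodrigues(R.T@D)[0].ravel().round(3))
E
python3 -c "
from st import *
go([545,-47,200],np.radians(3.7))"
```

```text
t 1.1 tcp [ 458.5 -199.1  226. ] F [-0.01 -0.85  0.29] w 0.08515361235287675
d tool mm [  96.6 -145.9   26.1] turn [-0.001 -0.     0.003]
```

Emit:
play_rows --deltas '[[85,[35,-50,10],[0,0,0]],[85,[70,-100,20],[0,0,0]],[85,[97,-146,26],[0,0,0]],[85,[97,-146,26],[0,0,0]],[85,[97,-146,26],[0,0,0]]]'

```text
clock: 1.72
tcp_pos: [0.5449, -0.0474, 0.1997]
orientation: [-3.139, -0.106, 0.002]
contact_force: [-0.0, -0.2, 0.1]
grip_width: 0.0849
```

```bash
cat > look.py <<'E'
from h import *
import sys
o=r.get_obs();im,d=r.grab_frame("wrist");save(sys.argv[1],im);P=pts("wrist",d,o);M=masks(im)
print((o["tcp_pos"]*1000).round(1),o["orientation"],o["contact_force"].round(2))
near=(P[...,0]>.48)&(P[...,0]<.62)&(P[...,1]>-.12)&(P[...,1]<.02)
y=M["yellow"]&near&(abs(P[...,2]-.06)<.02);rd=M["red"]&near&(P[...,2]>.03)
print("pad",plane_rect("wrist",y,np.median(P[y][:,2]),o),np.median(P[y],0).round(4))
top=rd&(P[...,2]>.084)&(P[...,2]<.093)
print("tab",plane_rect("wrist",top,.088,o),"zmax",np.percentile(P[rd][:,2],[5,50,95]).round(4),rd.sum(),top.sum())
E
python3 look.py w1.png
```

```text
[544.9 -47.4 199.7] [-3.13919714e+00 -1.06386582e-01  1.73549285e-03] [-0.03 -0.17  0.12]
pad (array([545.6, -63.4]), array([28.4,  0. ]), 4.9, array([ 0.5457, -0.0634])) [ 0.5436 -0.0639  0.0624]
tab (array([541.7, -24.6]), array([28.4,  6.6]), -86.0, array([ 0.5417, -0.0245])) zmax [0.0856 0.0869 0.088 ] 333 324
```

View pics/w1.png

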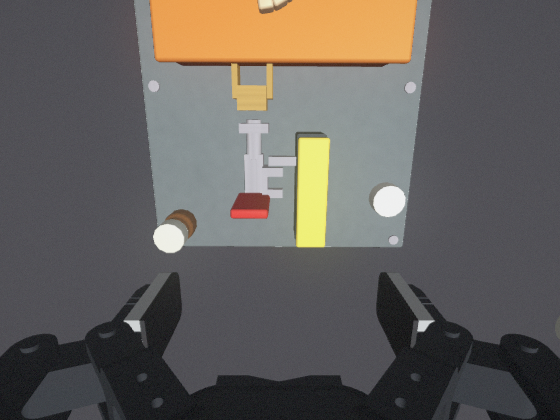

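The wrist view shows the pad at cols 298–329, rows 137–247, and the tab at about (250,206). The vial at (172,235) and the puck at (389,201) are clear of both. The pad mask caught only a sliver, so I'll check its hue and depth.

Run:
```python
from h import *
im=cv2.imread("pics/w1.png")[...,::-1].copy();h=cv2.cvtColor(im,cv2.COLOR_RGB2HSV)
print(h[190,312],h[150,305],h[240,320],h[206,250])
o=r.get_obs();_,d=r.grab_frame("wrist");P=pts("wrist",d,o);print(P[190,312],P[150,305],P[243,320])
H,S,V=h[...,0],h[...,1],h[...,2];m=(H>25)&(H<33)&(S>140)&(V>60)
# top face: bright
for vmin in(60,150,220):
    mm=m&(V>vmin);mm[:, :280]=0;print(vmin,mm.sum(),plane_rect("wrist",mm,.064,o))
```

```text
[ 30 121 240] [ 30 117 240] [ 30 128 239] [  2 132 120]
[ 0.55794051 -0.07600972  0.06278675] [ 0.59094975 -0.06700691  0.06380295] [ 0.51090069 -0.08755696  0.06374329]
60 65 (array([544.1, -64.4]), array([24.8,  0. ]), 4.8, array([ 0.5442, -0.0643]))
150 63 (array([544.1, -64.4]), array([24.8,  0. ]), 4.8, array([ 0.5442, -0.0643]))
220 5 (array([600.6, -67.7]), array([0., 0.]), 0.0, array([ 0.6006, -0.0677]))
```

```bash
sed -i 's/(S>140)&(V>110)/(S>90)\&(V>150)/; s/(S>150)&(V>80)/(S>110)\&(V>70)/' h.py; python3 look.py w1b.png
```

```text
[544.8 -48.6 200.1] [-3.13963007e+00 -1.02458751e-01  5.43066030e-04] [ 0.5  -0.73 -0.06]
pad (array([554.4, -75.2]), array([94.8, 25.6]), 3.7, array([ 0.5566, -0.0751])) [ 0.5578 -0.075   0.0631]
tab (array([542. , -24.6]), array([29.2,  7.4]), -86.2, array([ 0.5419, -0.0243])) zmax [0.0406 0.0803 0.0878] 815 357
```

```bash
python3 -c "
from st import *
go([519.8,-51.8,90],np.radians(3.8))"
```

```text
t 1.875 tcp [544.9 -48.7 200.2] F [-0.37  0.23 -0.29] w 0.08474938474209327
d tool mm [-25.2   1.5 110.2] turn [-0.     0.    -0.001]
```

Emit:
play_rows --deltas '[[38,[-25,1.5,20],[0,0,0]],[38,[-25,1.5,40],[0,0,0]],[38,[-25,1.5,60],[0,0,0]],[38,[-25,1.5,80],[0,0,0]],[38,[-25,1.5,110],[0,0,0]],[38,[-25,1.5,110],[0,0,0]],[38,[-25,1.5,110],[0,0,0]]]'

```text
clock: 2.75
tcp_pos: [0.5205, -0.0524, 0.0911]
orientation: [-3.14, -0.1, -0.001]
contact_force: [-0.2, 0.3, 0.1]
grip_width: 0.0382
```

```bash
python3 look.py w2.png; python3 -c "
from st import *
go([519.8,-51.8,70],np.radians(3.8))"
```

```text
[520.5 -52.4  91.1] [-3.13985976e+00 -1.00258984e-01 -1.49120288e-03] [-0.18  0.27  0.09]
pad (array([554.1, -75.3]), array([94.4, 25.4]), 3.6, array([ 0.5601, -0.0747])) [ 0.5618 -0.0744  0.0631]
tab (array([542. , -24.6]), array([29.3,  8.2]), -86.3, array([ 0.5418, -0.0247])) zmax [0.0404 0.0799 0.0877] 2513 1081
t 2.8 tcp [520.8 -52.2  91.4] F [-0.54  0.47 -0.41] w 0.03815649201043112
d tool mm [-1.  -0.5 21.4] turn [-0.    -0.002 -0.002]
```

View pics/w2.png

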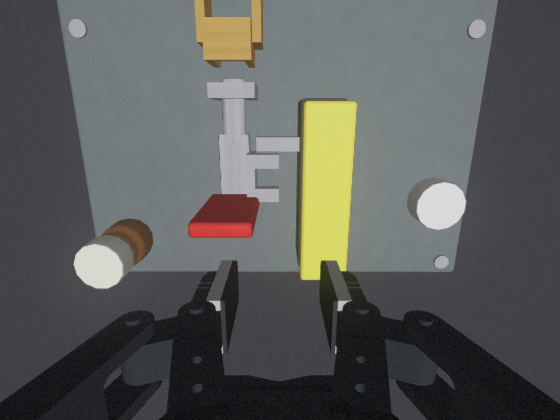

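The wrist view confirms the alignment: the left fingertip (228,265) is behind the tab (225,230), and the right one (330,265) is over the near end of the pad. I'll descend and watch the force.

Emit:
play_rows --deltas '[[38,[-1,0,10],[0,0,0]],[38,[-1,0,20],[0,0,0]],[38,[-1,0,25],[0,0,0]],[38,[-1,0,25],[0,0,0]],[38,[-1,0,25],[0,0,0]]]'

```text
clock: 3.42
tcp_pos: [0.52, -0.0522, 0.0665]
orientation: [-3.14, -0.101, -0.003]
contact_force: [-0.4, 0.7, 0.5]
grip_width: 0.0382
```

Emit:
play_rows --deltas '[[38,[0,0,4],[0,0,0]],[38,[0,0,4],[0,0,0]],[38,[0,0,4],[0,0,0]]]'

```text
clock: 3.8
tcp_pos: [0.5203, -0.0522, 0.0627]
orientation: [-3.14, -0.101, -0.004]
contact_force: [0.4, -0.3, 1.8]
grip_width: 0.0382
```

Emit:
play_rows --deltas '[[38,[0,0,4],[0,0,0]],[38,[0,0,4],[0,0,0]],[38,[0,0,4],[0,0,0]]]'

```text
clock: 4.18
tcp_pos: [0.5204, -0.0523, 0.0588]
orientation: [-3.14, -0.101, -0.004]
contact_force: [0.5, 0.0, 3.5]
grip_width: 0.0381
```

Emit:
play_rows --deltas '[[38,[0,0,4],[0,0,0]],[38,[0,0,8],[0,0,0]],[38,[0,0,8],[0,0,0]],[38,[0,0,8],[0,0,0]]]'

```text
clock: 4.68
tcp_pos: [0.5204, -0.0523, 0.0508]
orientation: [3.14, 0.101, 0.004]
contact_force: [-1.1, 0.4, 6.8]
grip_width: 0.0381
```

```bash
python3 look.py w3.png; python3 -c "
from st import *
go([529.8,-51.2,50],np.radians(3.8))"
```

```text
[520.4 -52.3  50.8] [3.13987809 0.10075965 0.00398102] [-1.09  0.41  6.75]
pad (array([554.1, -75.3]), array([94.6, 25.3]), 3.7, array([ 0.5643, -0.0742])) [ 0.5663 -0.0737  0.0512]
tab (array([542.5, -24.9]), array([29.2,  8.6]), -86.2, array([ 0.5422, -0.0249])) zmax [0.04   0.0778 0.0877] 4953 1887
t 4.725 tcp [520.4 -52.3  50.8] F [-1.96 -0.12  7.41] w 0.03804982036914177
d tool mm [ 9.4 -0.5  0.8] turn [ 0.    -0.003 -0.002]
```

View pics/w3.png

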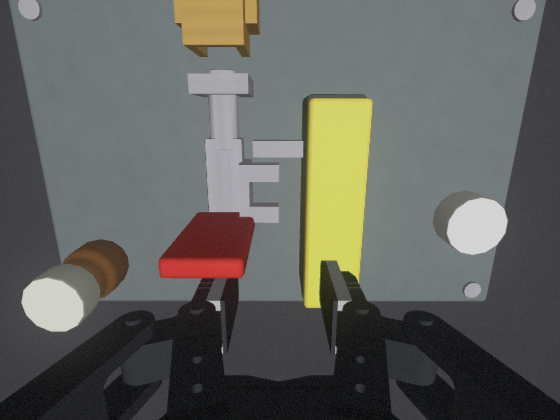

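The pad has dropped 12 mm (camera) at about 7 N, and the bolt hasn't moved. Now pushing along +x.

Emit:
play_rows --deltas '[[38,[4,0,0],[0,0,0]],[38,[8,0,0],[0,0,0]],[38,[12,0,0],[0,0,0]],[38,[16,0,0],[0,0,0]],[38,[20,0,0],[0,0,0]],[38,[20,0,0],[0,0,0]]]'

```text
clock: 5.48
tcp_pos: [0.5377, -0.0514, 0.05]
orientation: [3.139, 0.1, -0.005]
contact_force: [-6.2, -0.7, 7.2]
grip_width: 0.0381
```

```bash
python3 look.py w4.png
```

```text
[537.7 -51.4  50. ] [ 3.13936382  0.10005505 -0.00482432] [-6.24 -0.68  7.22]
pad (array([554.3, -75.3]), array([94.4, 25.2]), 3.7, array([ 0.5675, -0.0734])) [ 0.5709 -0.0725  0.0503]
tab (array([553. , -24.3]), array([29.2,  9. ]), -87.4, array([ 0.5528, -0.0243])) zmax [0.0391 0.0763 0.0876] 5329 1835
```

Emit:
play_rows --deltas '[[38,[5,0,0],[0,0,0]],[38,[9,0,0],[0,0,0]],[38,[13,0,0],[0,0,0]],[38,[17,0,0],[0,0,0]],[38,[21,0,0],[0,0,0]],[38,[25,0,0],[0,0,0]],[38,[27,0,0],[0,0,0]],[38,[27,0,0],[0,0,0]]]'

```text
clock: 6.52
tcp_pos: [0.5615, -0.05, 0.0491]
orientation: [3.139, 0.099, -0.014]
contact_force: [-7.3, 0.2, 8.3]
grip_width: 0.038
```

```bash
python3 look.py w5.png
```

```text
[561.5 -50.   49.1] [ 3.13891821  0.09921791 -0.01446249] [-7.34  0.15  8.35]
pad (array([554.8, -75.3]), array([93.9, 25.2]), 3.7, array([ 0.5664, -0.0722])) [ 0.576  -0.0711  0.0494]
tab (array([577. , -22.7]), array([29.2,  9.2]), -86.3, array([ 0.5769, -0.0228])) zmax [0.039  0.0761 0.0876] 5446 1886
```

Emit:
play_rows --deltas '[[38,[4,0,-0.5],[0,0,0]],[38,[7,0,-0.5],[0,0,0]],[38,[9,0,-0.5],[0,0,0]],[38,[9,0,-0.5],[0,0,0]],[38,[9,0,-0.5],[0,0,0]]]'

```text
clock: 7.2
tcp_pos: [0.5666, -0.0498, 0.0487]
orientation: [3.138, 0.099, -0.026]
contact_force: [-10.2, -1.0, 11.8]
grip_width: 0.038
```

```bash
python3 look.py w6.png
```

```text
[566.6 -49.8  48.7] [ 3.13819653  0.09883839 -0.02645842] [-10.24  -1.03  11.8 ]
pad (array([556.9, -75.1]), array([90.1, 25.2]), 3.6, array([ 0.5677, -0.0719])) [ 0.5784 -0.0707  0.0491]
tab (array([582.4, -22.4]), array([29.2,  9.5]), -87.6, array([ 0.5822, -0.0225])) zmax [0.0393 0.076  0.0876] 5566 1895
```

Emit:
play_rows --deltas '[[38,[5,0,-0.8],[0,0,0]],[38,[7,0,-0.8],[0,0,0]],[38,[7,0,-0.8],[0,0,0]]]'

```text
clock: 7.62
tcp_pos: [0.5666, -0.0498, 0.0487]
orientation: [3.137, 0.1, -0.048]
contact_force: [-19.7, -1.3, 23.1]
grip_width: 0.0378
```

```bash
python3 look.py w7.png
```

```text
[566.6 -49.8  48.7] [ 3.13662212  0.09950698 -0.04849958] [-19.73  -1.32  23.06]
pad (array([556.6, -75.2]), array([91. , 25.2]), 3.6, array([ 0.5674, -0.0719])) [ 0.5782 -0.0707  0.049 ]
tab (array([582.6, -22.4]), array([29.2,  9.3]), -86.3, array([ 0.5823, -0.0224])) zmax [0.0392 0.0756 0.0875] 5714 1911
```

View pics/w7.png

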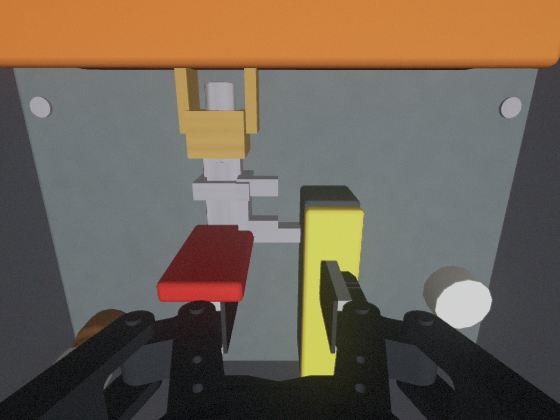

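The bolt is home: the TCP stays put while the force doubles, and the tab has travelled 40 mm. Backing off slightly, then lifting.

Emit:
play_rows --deltas '[[38,[-2,0,-1],[0,0,0]],[38,[-4,0,-3],[0,0,0]],[38,[-5,0,-9],[0,0,0]],[38,[-5,0,-18],[0,0,0]],[38,[-5,0,-35],[0,0,0]],[38,[-5,0,-65],[0,0,0]],[38,[-5,0,-100],[0,0,0]],[38,[-5,0,-130],[0,0,0]]]'

```text
clock: 8.68
tcp_pos: [0.5649, -0.0496, 0.1803]
orientation: [3.137, 0.099, -0.05]
contact_force: [0.9, 0.6, -0.8]
grip_width: 0.0378
```

Emit:
play_rows --deltas '[[38,[-20,0,-10],[0,0,0]],[38,[-20,0,-10],[0,0,0]],[38,[-20,0,-10],[0,0,0]]]'

```text
clock: 9.05
tcp_pos: [0.5451, -0.0508, 0.1907]
orientation: [3.137, 0.099, -0.051]
contact_force: [0.5, 0.4, -0.4]
grip_width: 0.038
```

```bash
python3 look.py w8.png
```

```text
[545.1 -50.8 190.7] [ 3.13672898  0.09931421 -0.05057367] [ 0.51  0.39 -0.4 ]
pad (array([554.4, -75.2]), array([94.3, 25.6]), 3.6, array([ 0.557, -0.075])) [ 0.5584 -0.075   0.0631]
tab (array([581. , -21.9]), array([29. ,  7.9]), -86.3, array([ 0.5809, -0.0218])) zmax [0.0454 0.0859 0.0879] 765 458
```

View pics/w8.png

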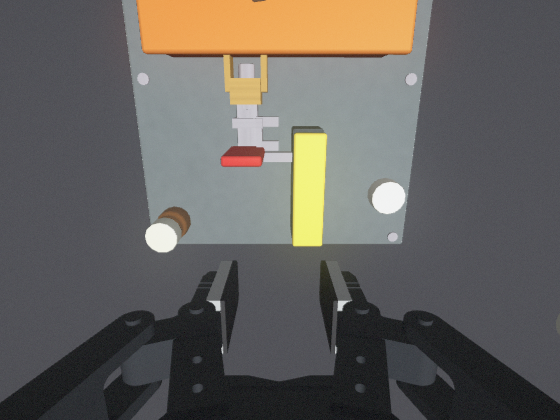

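The pad is back at its rest height, the tab is home at (243,157), and the vial and puck are still in place. Handing in.

```bash
python3 -c "
from bench import r
print(r.hand_in())"
```

```text
the job is handed in; nothing more can be done
None
```

The bolt is home and locked, and I handed the job in at about 9 s of the 32 s allowed; no verdict is reported.

One fingertip pressed the yellow catch about 12–14 mm down and held it. The other pushed the red tab home until the arm stopped moving and the push force rose to about 20 N. I then backed off a few millimetres and lifted clear.

**Last checks, from the wrist camera:**
- **Bolt:** the tab now sits at world x 581.0 mm, against 580.9 mm expected for fully home. It travelled about 39 mm.
- **Catch:** the pad top is back at 63.1 mm, the same reading as before I pressed it.
- **Contact:** the force on the tool is about zero.
- **Loose things:** the vial and puck look undisturbed on the dock. I did not re-image the arch or the things on the bench. The arm only passed well above the bench things, and the fingers stayed short of the tank.

**Disagreements:** my first colour threshold missed most of the pad in the wrist view, so I corrected it before moving in. While the arm was pushing hard, the tab read about 1.5 mm further along than after release. The tool was tilted by then, up to about 0.05 rad under load.

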